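# Close up the sample incubator and start it

### The arm

A 7-joint arm with a two-finger parallel gripper is mounted at the origin on the work surface. World frame = base frame: x ahead of the robot, y to its left, z up, the work surface at z = 0. Lengths are in m, angles in rad, forces in N, time in s.
With the tool pointing down it reaches from about 0.425 to 0.925 m from the base axis. Payload 6.8 kg.
Tool frame: the origin (TCP) lies between the finger pads; the fingertips stand r.tcp_to_tips ahead of it and the grasp point (between the pads) lies 3 mm ahead of it (r.tcp_to_tips is the distance from the TCP to the fingertips, in m); z points along the fingers, y is the line along which they close (so a half turn about z gives the same grasp; the last joint's range is limited). The gripper opens to 85 mm and grips with 20 to 120 N. Pads are 22 mm wide; open, the fingers measure 114 mm over their backs; the gripper's body (76 mm by 85 mm) begins 54 mm behind the grasp point. The pads swing forward as they close: fully open they stand 13 mm farther back than shut.
Start: joints at [1.208, 0.477, 0.022, 1.555, -0.011, 1.109, -0.083], TCP at [0.17, -0.653, 0.223] pointing down, gripper open.
Joint ranges: [-2.96, 2.96], [-0.34, 2.1], [-1.41, 1.46], [0.24, 2.44], [-1.37, 4.51], [0.17, 1.92], [-2.96, 2.96]. Speed limits (rad/s): [2.39, 2.39, 3.14, 3.14, 3.14, 3.14, 3.14].

### API

Orientations are given as a rotation vector (axis times angle).
In Python, from bench import r gives the robot as it stands. The module is installed in compiled form; this text tells all that it offers.
- The arm moves only by the tool step_arm, never from a script. Its argument "moves" is a list of rows, each an object of numbers: "rx", "ry", "rz": the turn, a rotation vector about the tool's x, y, z in degrees; "dx", "dy", "dz": the shift along the tool's x, y, z in mm; "gripper": the opening, from -1 (shut) to 1 (fully open). In form: [{"rx": .., "ry": .., "rz": .., "dx": .., "dy": .., "dz": .., "gripper": ..}, ...]. A call has 1 to 20 rows; each row shifts and turns the commanded pose from where the row before left it, along the tool's axes as they then stand; what a row does not reach is not made up. A row lasts 1/8 s, in which the tool goes at most 62.5 mm and 10.7 degrees, less where a joint would pass 70% of its speed; a pose out of reach is approached as far as the arm can. A call is refused whole if a number of a shift passes 62.5 or a number of a turn 10.7, either way. A call with a gripper value outside its range is refused whole. The fingers move at their own pace and stop on an object; "grip_force" is the grip in N (left out, the last holds). Time passes only in rows, so rows that do not move let the fingers close. It gives the time, the measured TCP pose, the force, the opening and the grip force at its end, in the units of the state.
- r.get_obs(): the state, without advancing time (a new reading comes with each control period).
- r.grab_frame(name): name is "side" or "top" or "wrist"; returns the picture (480x640x3 uint8, blue, green, red); there is no depth.
- r.camera_info(name): a dict with "mtx" (3x3 intrinsics, pixels), "rvec" (rotation vector, rad) and "tvec" (3), from world to camera coordinates, as OpenCV has them. Camera axes: x right, y down, z forward; pixel columns grow to the right and rows downward; lengths in m; the calibration is good to about 2 mm. A picture is of the moment at which its call begins: read the wrist's pose just before it. camera_info takes no time and is no camera call; for the wrist camera it gives the pose at the moment of the call.
- r.hand_in(): hands the job in; it is judged then, once.
The state is a dict: "clock": time; "joints": joint angles; "qvel": joint speeds; "tau": joint torques, N m; "tcp_pos": TCP position; "orientation": TCP orientation; "contact_force": force on the tool from outside, world axes, zero at the start; "moment": the same for the moment, N m; "grip_width": finger opening in m; "gripper_force": force on a finger pad.
Only numpy, scipy, OpenCV 4.12 (cv2) and the standard library are available. Lean on these libraries where they do the work, as an engineer would, in place of code of your own. Each camera call takes 0.05 s, during which the arm holds its last target. There are 200 camera calls.

### The job

With the fingertips, push the incubator's tray of vials fully home, then push its cover down until it is fully closed, and then press the large start button all the way down and let it come back up. Grasp and lift nothing, do not press the small stop button, and leave everything else on the bench where it is.

Things in the scene. Friction and masses are not known exactly. Their poses are not given: they have to be found in the camera images.
- incubator: Fixed bench-top incubator, white housing 260 (front to rear) x 300 wide x 100 high; its rear 95 mm is a box 135 high. Origin: centre of its underside. Its x points from front to rear (away from the robot at yaw 0), y to its left as seen from the front, z up. The left 220 mm of the front is the tray's bay, the right 80 mm a solid control strip.
- tray (a joint): How far the tray stands out, in m: 0 = fully home, flush with the housing, at a stop; starts 0.05 to 0.092, at most 0.1. It slides along the incubator's x, stays where left, takes 2 to 3 N. Solid grey front block 200 wide, 30 thick, 12 to 88 above the bench; behind it a white grid 118 long, 190 wide, with capped vials fixed in it, tops 87 above the bench.
- tray_front (a point): Centre of the front face (the face towards the robot) of the tray's front block, 50 above the bench; moves with the tray; when home it lies at x = -130, y = +40 mm in the incubator's frame. Axes as the incubator's.
- cover (a joint): Opening angle of the cover in rad: 0 = closed, level on the housing; starts 0.75 to 1.12, at most 1.4. Flat grey plate 135 (hinge to front edge) x 216 wide x 10 thick, hinged at its rear edge along the incubator's y; its front edge rises as it opens. Stiff hinge: stays at any angle; pushing it down takes 1 to 6 N at the front edge.
- cover_edge (a point): Middle of the cover's front edge, on its outer face (upper when closed). Closed, it lies at x = -100, y = +40, z = 110 mm in the incubator's frame. Its axes turn with the cover: -x points from the hinge to the front edge, z out of the outer face.
- cover_hinge (a point): On the cover's hinge axis, at its middle (x = +35, y = +40, z = 100 mm in the incubator's frame), on the underside plane of the cover. Axes turn with the cover.
- start_top (a point): Centre of the top of the large round start button, 28 mm across, on the control strip near the front; it sits at x = -90, y = -112 mm in the incubator's frame, in a low black housing, and is pressed straight down. Axes as the incubator's.
- start (a joint): Travel of the start button in m: 0 = up, 0.006 = fully down (spring, 4 N fully down); it comes back up when let go.
- stop_top (a point): Centre of the top of the smaller round stop button (x = -12, y = -112 mm in the incubator's frame). To be left alone. Axes as the incubator's.
- stop (a joint): Travel of the stop button in m: a smaller round button, 16 mm across, 78 mm behind the start button on the same strip. 0 = up, 0.005 = fully down, 3 N. To be left alone.
- lone_vial_mid (a point): Bystander: a loose capped vial like those in the tray, 21 across, 72 high, standing on the bench left of the tray; this point is half-way up.
- cup: Bystander: white plastic specimen cup, 56 across, 55 high, on the bench right of the tray; origin: centre of the underside.
- reagent: Bystander: amber reagent bottle, 50 across, 110 high, left of the incubator; origin: centre of the underside.
- timer: Bystander: flat white lab timer 45 x 70 x 22 high, right of the incubator; origin: centre of the underside.
- tip_box: Bystander: blue pipette-tip box with a clear top, 92 x 127 x 70 high, on the right of the bench; origin: centre of the underside.
- rack: Bystander: white tube rack 80 x 160 with tubes to 96 high, on the left of the bench; origin: centre of the underside.
- carton: Bystander: small cardboard carton 70 x 100 x 90 high, on the right of the bench; origin: centre of the underside.

How it is judged:
On the way, in this order (a step that is already met when the one before it is completed fails the run):
1. the tray is pushed fully home (value of joint tray below 0.004 m), for 0.2 s.
2. the cover is pushed down until closed (value of joint tray below 0.004 m and value of joint cover below 0.05 rad), for 0.2 s.
3. the start button is pressed down, tray and cover shut (all of step 2 and value of joint start above 0.004 m), for 0.05 s.
At the end, for the whole second after the job is handed in: The tray is within 4 mm of home, the cover within 0.05 rad of closed, the start button has been pressed (over 4 mm) after both and is up again, the stop button is up, and no bystander has moved 20 mm (all of step 2 and value of joint each of start, stop below 0.002 m and distance of each of lone_vial_mid, cup, reagent, timer, tip_box, rack, carton from where it was at the start of the episode below 0.02 m); the robot touches nothing.
It fails at once if a bystander on the bench was moved, knocked over or picked up (more than 20 mm) (distance of any of lone_vial_mid, cup, reagent, timer, tip_box, rack, carton from where it was at the start of the episode above 0.02 m or angle between any of lone_vial_mid, cup, reagent, timer, tip_box, rack, carton's own z axis and vertical above 0.5 rad).
It fails at once if the small stop button was pressed (value of joint stop above 0.003 m).
It fails at once if the tray's front block or the cover was taken between the fingers instead of being pushed ((x of the grasp point in the frame of tray_front between 0.003 and 0.027 m and y of the grasp point in the frame of tray_front between -0.1 and 0.1 m and z of the grasp point in the frame of tray_front between -0.038 and 0.042 m) or (x of the grasp point in the frame of cover_edge between -0.005 and 0.12 m and y of the grasp point in the frame of cover_edge between -0.108 and 0.108 m and z of the grasp point in the frame of cover_edge between -0.009 and -0.001 m)).
It fails at once if start was pressed before the tray was home and the cover closed (value of joint start above 0.003 m and (value of joint tray above 0.005 m or value of joint cover above 0.06 rad)).
It also fails if it takes over 64 s, if anything falls off the work surface, if the arm or the gripper's body presses on something with over 40 N, if the wrist force passes 120 N, or if a joint passes its speed limit or range.

## Working session

There is one attempt and no reset: what is moved stays moved. The work goes in short steps, Python scripts to look and compute and a tool call to move; the robot and the scene stay as the last step left them, time stands still between calls to the robot, and variables do not carry over. Pictures are saved under pics/ and viewed, at most 10 in all, crops included, and the job is handed in when it is done.

Besides the shell and the picture viewer there is one more tool, called after "Emit:" as a command line: name --argument value ..., lists and objects as JSON in quotes. step_arm: Moves the arm, as the interface text tells. Its arguments: {"type":"object","properties":{"moves":{"type":"array","items":{"type":"object","properties":{"rx":{"type":"number"},"ry":{"type":"number"},"rz":{"type":"number"},"dx":{"type":"number"},"dy":{"type":"number"},"dz":{"type":"number"},"gripper":{"type":"number"}}}},"grip_force":{"type":"number"}},"required":["moves"]}

```bash
mkdir -p pics; python3 - <<'E'
from bench import r
import cv2
o=r.get_obs();print(o['clock'],o['tcp_pos'],o['orientation'],o['contact_force'],o['grip_width'],r.tcp_to_tips)
for n in('top','side'):
    cv2.imwrite(f'pics/{n}0.png',r.grab_frame(n))
    c=r.camera_info(n);print(n,c['mtx'].tolist() if hasattr(c['mtx'],'tolist') else c['mtx'],c['rvec'],c['tvec'])
E
```

```text
0.0 [ 0.16994466 -0.65265047  0.22183398] [-3.11441187e+00 -3.98915389e-01  5.94870980e-04] [ 0.01853223 -0.18270359  0.64390656] 0.08526508418248474 0.022
top [[490.04568321245944, 0.0, 316.4117343849658], [0.0, 490.04568321245944, 239.59541055045247], [0.0, 0.0, 1.0]] [ 2.12543264 -2.16897686  0.13760276] [0.01476902 0.5991034  1.45588952]
side [[580.8671531761413, 0.0, 315.3007823179002], [0.0, 580.8671531761413, 243.32554290599984], [0.0, 0.0, 1.0]] [ 0.86487107 -2.28747835  1.31779671] [0.433785   0.30065617 1.19270766]
```

View pics/top0.png

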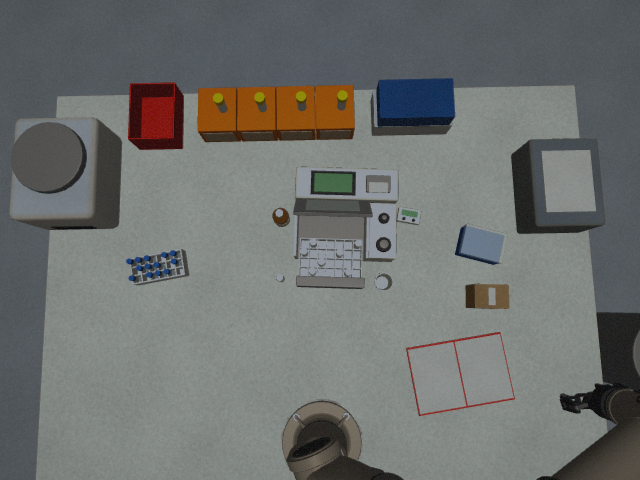

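View pics/side0.png

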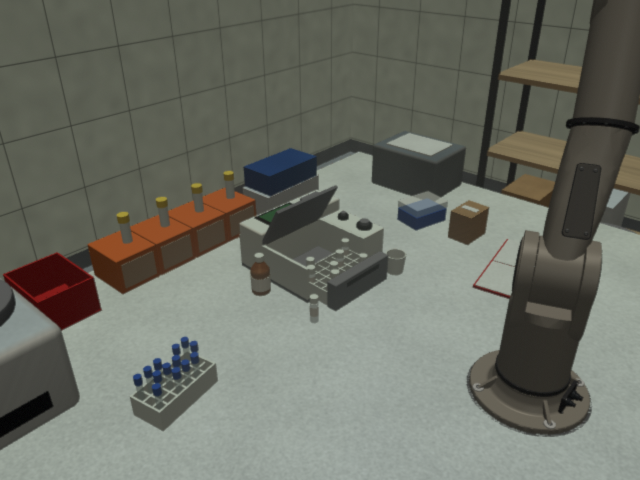

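The top view shows the incubator at columns 295–398 and rows 167–288. The tray's front block is at about (331,282), the start button at (384,244), the stop button at (384,218), the cup at (383,282) and the vial at (280,278). I'll enlarge both views.

```bash
python3 - <<'E'
import cv2
a=cv2.imread('pics/top0.png')[155:300,265:430]; cv2.imwrite('pics/top0c.png',cv2.resize(a,None,fx=4,fy=4,interpolation=cv2.INTER_CUBIC))
a=cv2.imread('pics/side0.png')[180:325,235:415]; cv2.imwrite('pics/side0c.png',cv2.resize(a,None,fx=4,fy=4,interpolation=cv2.INTER_CUBIC))
E
```

```text
(no output)
```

View pics/top0c.png

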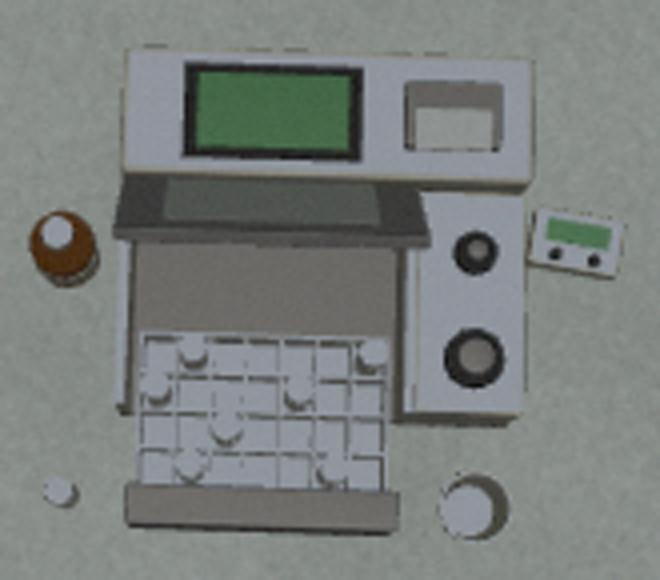

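View pics/side0c.png

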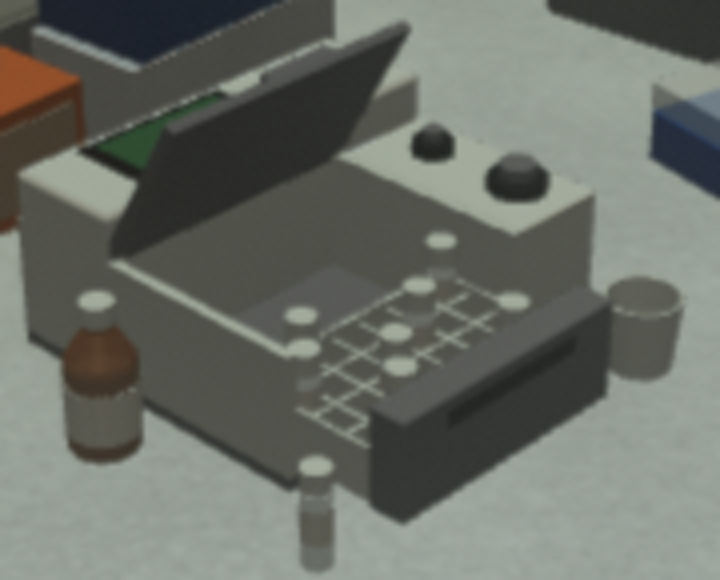

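The crops show all the housing, tray, cover and button corners clearly. The cover's front edge runs (115,226)–(428,237) in the top crop and (175,125)–(405,23) in the side crop. I'll fit one model to both views.

```bash
cat > fit.py <<'E'
import numpy as np,cv2
from scipy.optimize import least_squares
from bench import r
from math import sin,cos
C={n:r.camera_info(n) for n in('top','side')}
def pr(n,P): c=C[n];return cv2.projectPoints(np.float64(P).reshape(-1,1,3),np.float64(c['rvec']),np.float64(c['tvec']),np.float64(c['mtx']),None)[0].reshape(-1,2)
T=lambda u,v:(265+u/4,155+v/4)
S=lambda u,v:(235+u/4,180+v/4)
def cov(p,y,z): # edge point, z over underside
    a=p[4];return (.035-.135*cos(a)+z*sin(a),y,.1+.135*sin(a)+z*cos(a))
obs=[('top',T(127,50),lambda p:(.13,.15,.135)),('top',T(537,60),lambda p:(.13,-.15,.135)),('top',T(122,172),lambda p:(.035,.15,.135)),('top',T(533,185),lambda p:(.035,-.15,.135)),
('top',T(523,412),lambda p:(-.13,-.15,.1)),('top',T(118,405),lambda p:(-.13,.15,.1)),
('top',T(478,356),lambda p:(-.09,-.112,p[5])),('top',T(478,250),lambda p:(-.012,-.112,p[6])),
('top',T(125,522),lambda p:(-.13-p[3],.14,.088)),('top',T(397,527),lambda p:(-.13-p[3],-.06,.088)),('top',T(127,484),lambda p:(-.1-p[3],.14,.088)),('top',T(398,491),lambda p:(-.1-p[3],-.06,.088)),
('top',T(115,226),lambda p:cov(p,.148,.01)),('top',T(428,237),lambda p:cov(p,-.068,.01)),
('side',S(593,197),lambda p:(-.13,-.15,.1)),('side',S(515,235),lambda p:(-.13,-.07,.1)),
('side',S(402,425),lambda p:(-.13-p[3],.14,.088)),('side',S(607,303),lambda p:(-.13-p[3],-.06,.088)),
('side',S(370,408),lambda p:(-.1-p[3],.14,.088)),('side',S(403,522),lambda p:(-.13-p[3],.14,.012)),
('side',S(517,160),lambda p:(-.09,-.112,p[5])),('side',S(433,128),lambda p:(-.012,-.112,p[6])),
('side',S(170,130),lambda p:cov(p,.148,0)),('side',S(407,25),lambda p:cov(p,-.068,.005))]
def W(p,q):
    c,s=cos(p[2]),sin(p[2]);return (p[0]+c*q[0]-s*q[1],p[1]+s*q[0]+c*q[1],q[2])
def res(p): return np.concatenate([pr(n,W(p,f(p)))[0]-uv for n,uv,f in obs])
s=least_squares(res,[.65,-.03,0,.07,.9,.11,.11],loss='soft_l1');p=s.x
if __name__=='__main__':
    print(p.round(4));print(res(p).reshape(-1,2).round(1).tolist())
    for k,q in dict(tray=(-.13-p[3],.04,.05),trayL=(-.13-p[3],.14,.05),trayR=(-.13-p[3],-.06,.05),home=(-.13,.04,.05),edge=cov(p,.04,.01),closed=(-.1,.04,.11),start=(-.09,-.112,p[5]),stop=(-.012,-.112,p[6])).items(): print(k,np.round(W(p,q),4))
    def bp(n,uv,z):
        c=C[n];R=cv2.Rodrigues(np.float64(c['rvec']))[0];o=-R.T@np.ravel(c['tvec']);d=R.T@np.linalg.inv(c['mtx'])@[*uv,1];return (o+d*(z-o[2])/d[2]).round(3)
    print('vial',bp('top',T(62,490),.072),'cup',bp('top',T(468,508),.055),'reag',bp('top',T(58,235),.11),'timer',bp('top',T(575,243),.022),'carton',bp('top',(488,296),.09),'tipbox',bp('top',(480,243),.07))
E
python3 fit.py
```

```text
[ 0.6667 -0.0855 -0.0504  0.0865  1.0592  0.121   0.1182]
[[-0.9, -1.3], [-0.5, -1.0], [-0.8, -0.0], [0.2, -0.3], [0.4, 1.0], [-1.3, -0.3], [-0.3, 0.1], [-0.1, 0.1], [-0.5, 0.4], [0.1, 1.3], [-0.6, -0.3], [0.0, -0.0], [-0.8, 0.2], [0.9, -0.3], [1.1, -2.5], [1.7, -1.7], [0.1, -0.9], [1.7, -1.8], [-1.1, -1.5], [-0.4, 0.9], [0.2, -0.0], [0.0, -0.0], [0.6, 0.3], [0.2, -1.3]]
tray [ 0.4525 -0.0347  0.05  ]
trayL [0.4575 0.0652 0.05  ]
trayR [ 0.4475 -0.1346  0.05  ]
home [ 0.5389 -0.039   0.05  ]
edge [ 0.6464 -0.0445  0.2226]
closed [ 0.5689 -0.0405  0.11  ]
start [ 0.5712 -0.1929  0.121 ]
stop [ 0.6491 -0.1968  0.1182]
vial [0.484 0.111 0.072] cup [ 0.465 -0.191  0.055] reag [0.669 0.109 0.11 ] timer [ 0.671 -0.286  0.022] carton [ 0.417 -0.492  0.09 ] tipbox [ 0.575 -0.485  0.07 ]
```

The fit is good: residuals are about 1 px, the tray stands out 86 mm and the cover is at 1.06 rad. I'll turn the tool to the incubator's yaw, shut the fingers and travel to the front of the tray.

Emit:
step_arm --moves '[{"rz":8.75,"gripper":-1},{"rz":8.75,"gripper":-1},{"dx":14,"dy":-39.4,"gripper":-1},{"dx":14,"dy":-39.4,"gripper":-1},{"dx":14,"dy":-39.4,"gripper":-1},{"dx":14,"dy":-39.4,"gripper":-1},{"dx":14,"dy":-39.4,"gripper":-1},{"dx":14,"dy":-39.4,"gripper":-1},{"dx":14,"dy":-39.4,"gripper":-1},{"dx":14,"dy":-39.4,"gripper":-1},{"dx":14,"dy":-39.4,"gripper":-1},{"dx":14,"dy":-39.4,"gripper":-1},{"dx":14,"dy":-39.4,"gripper":-1},{"dx":14,"dy":-39.4,"gripper":-1},{"dx":14,"dy":-39.4,"gripper":-1},{"dx":14,"dy":-39.4,"gripper":-1},{"dx":14,"dy":-39.4,"gripper":-1},{"dx":14,"dy":-39.4,"gripper":-1}]'

```text
invalid input at $.moves[0]: expected keys rx, ry, rz, dx, dy, dz, gripper
```

```bash
cat > st.py <<'E'
from fit import *
from scipy.spatial.transform import Rotation as Ro
o=r.get_obs();M=Ro.from_rotvec(o['orientation']).as_matrix();t=np.array(o['tcp_pos'])
print(o['clock'],t.round(4),'x',M[:,0].round(3),'z',M[:,2].round(3),'F',np.round(o['contact_force'],2),o['grip_width'])
c,s_=cos(p[2]),sin(p[2]);d=t-[p[0],p[1],0];print('in incubator frame',np.round([c*d[0]+s_*d[1],-s_*d[0]+c*d[1],d[2]],4),'q',np.round(o['joints'],2))
E
python3 st.py; python3 - <<'E'
from bench import r
import cv2
cv2.imwrite('pics/wrist1.png',r.grab_frame('wrist'))
E
```

```text
0.1 [ 0.17   -0.6527  0.2219] x [ 0.968  0.252 -0.   ] z [-0.001  0.002 -1.   ] F [0.21 0.59 0.69] 0.08534353923148669
in incubator frame [-0.4676 -0.5914  0.2219] q [ 1.21  0.48  0.02  1.56 -0.01  1.11 -0.08]
```

View pics/wrist1.png

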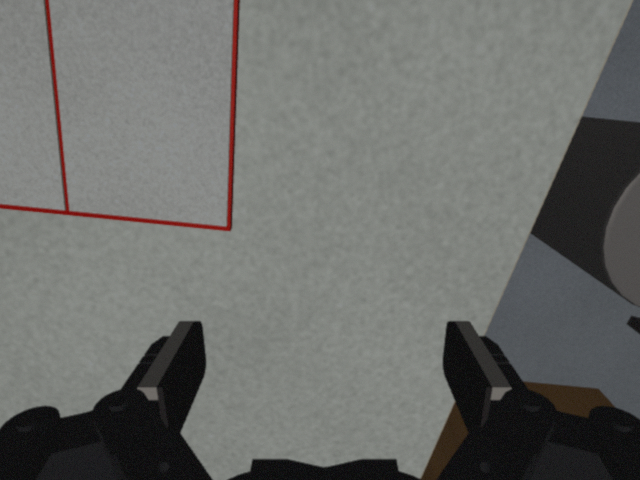

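The call was refused because every row needs all seven keys. The wrist picture only shows the bare bench at the start pose, with the open fingers at the bottom.

Emit:
step_arm --moves '[{"rx":0,"ry":0,"rz":8.75,"dx":0,"dy":0,"dz":0,"gripper":-1},{"rx":0,"ry":0,"rz":8.75,"dx":0,"dy":0,"dz":0,"gripper":-1},{"rx":0,"ry":0,"rz":0,"dx":14,"dy":-39.4,"dz":0,"gripper":-1},{"rx":0,"ry":0,"rz":0,"dx":14,"dy":-39.4,"dz":0,"gripper":-1},{"rx":0,"ry":0,"rz":0,"dx":14,"dy":-39.4,"dz":0,"gripper":-1},{"rx":0,"ry":0,"rz":0,"dx":14,"dy":-39.4,"dz":0,"gripper":-1},{"rx":0,"ry":0,"rz":0,"dx":14,"dy":-39.4,"dz":0,"gripper":-1},{"rx":0,"ry":0,"rz":0,"dx":14,"dy":-39.4,"dz":0,"gripper":-1},{"rx":0,"ry":0,"rz":0,"dx":14,"dy":-39.4,"dz":0,"gripper":-1},{"rx":0,"ry":0,"rz":0,"dx":14,"dy":-39.4,"dz":0,"gripper":-1},{"rx":0,"ry":0,"rz":0,"dx":14,"dy":-39.4,"dz":0,"gripper":-1},{"rx":0,"ry":0,"rz":0,"dx":14,"dy":-39.4,"dz":0,"gripper":-1},{"rx":0,"ry":0,"rz":0,"dx":14,"dy":-39.4,"dz":0,"gripper":-1},{"rx":0,"ry":0,"rz":0,"dx":14,"dy":-39.4,"dz":0,"gripper":-1},{"rx":0,"ry":0,"rz":0,"dx":14,"dy":-39.4,"dz":0,"gripper":-1},{"rx":0,"ry":0,"rz":0,"dx":14,"dy":-39.4,"dz":0,"gripper":-1},{"rx":0,"ry":0,"rz":0,"dx":14,"dy":-39.4,"dz":0,"gripper":-1},{"rx":0,"ry":0,"rz":0,"dx":14,"dy":-39.4,"dz":0,"gripper":-1},{"rx":0,"ry":0,"rz":0,"dx":0,"dy":0,"dz":0,"gripper":-1}]'

```text
clock: 2.52
tcp_pos: [0.4267, -0.032, 0.223]
orientation: [-3.14, 0.071, -0.001]
contact_force: [0.0, -0.2, -0.8]
grip_width: -0.0003
gripper_force: 0.0
```

```bash
python3 st.py
```

```text
2.525 [ 0.4267 -0.032   0.223 ] x [ 0.999 -0.045  0.001] z [ 0.001  0.001 -1.   ] F [ 0.04 -0.21 -0.79] -0.00031173125141954614
in incubator frame [-0.2425  0.0414  0.223 ] q [ 0.34  0.09 -0.43  2.09  0.04  0.97 -1.73]
```

Emit:
step_arm --moves '[{"rx":0,"ry":0,"rz":0,"dx":0,"dy":0,"dz":20,"gripper":-1},{"rx":0,"ry":0,"rz":0,"dx":0,"dy":0,"dz":20,"gripper":-1},{"rx":0,"ry":0,"rz":0,"dx":0,"dy":0,"dz":20,"gripper":-1},{"rx":0,"ry":0,"rz":0,"dx":0,"dy":0,"dz":20,"gripper":-1},{"rx":0,"ry":0,"rz":0,"dx":0,"dy":0,"dz":20,"gripper":-1},{"rx":0,"ry":0,"rz":0,"dx":0,"dy":0,"dz":20,"gripper":-1},{"rx":0,"ry":0,"rz":0,"dx":0,"dy":0,"dz":20,"gripper":-1},{"rx":0,"ry":0,"rz":0,"dx":0,"dy":0,"dz":0,"gripper":-1}]'

```text
clock: 3.52
tcp_pos: [0.4242, -0.0358, 0.0817]
orientation: [3.14, -0.081, -0.005]
contact_force: [0.0, -0.5, -0.7]
grip_width: -0.0
gripper_force: 0.0
```

```bash
python3 st.py
```

```text
3.525 [ 0.4242 -0.0358  0.0817] x [ 0.999 -0.051 -0.003] z [-0.003 -0.    -1.   ] F [ 0.04 -0.52 -0.72] -3.368837357593353e-05
in incubator frame [-0.2447  0.0374  0.0817] q [ 0.28  0.31 -0.39  2.23  0.2   0.63 -1.88]
```

Emit:
step_arm --moves '[{"rx":0,"ry":0,"rz":0,"dx":8,"dy":0,"dz":0,"gripper":-1},{"rx":0,"ry":0,"rz":0,"dx":8,"dy":0,"dz":0,"gripper":-1},{"rx":0,"ry":0,"rz":0,"dx":8,"dy":0,"dz":0,"gripper":-1},{"rx":0,"ry":0,"rz":0,"dx":8,"dy":0,"dz":0,"gripper":-1},{"rx":0,"ry":0,"rz":0,"dx":8,"dy":0,"dz":0,"gripper":-1},{"rx":0,"ry":0,"rz":0,"dx":8,"dy":0,"dz":0,"gripper":-1},{"rx":0,"ry":0,"rz":0,"dx":8,"dy":0,"dz":0,"gripper":-1},{"rx":0,"ry":0,"rz":0,"dx":8,"dy":0,"dz":0,"gripper":-1},{"rx":0,"ry":0,"rz":0,"dx":8,"dy":0,"dz":0,"gripper":-1},{"rx":0,"ry":0,"rz":0,"dx":8,"dy":0,"dz":0,"gripper":-1},{"rx":0,"ry":0,"rz":0,"dx":8,"dy":0,"dz":0,"gripper":-1}]'

```text
clock: 4.9
tcp_pos: [0.5142, -0.0394, 0.0828]
orientation: [3.141, -0.08, -0.0]
contact_force: [0.3, -0.7, -0.3]
grip_width: -0.0002
gripper_force: 0.0
```

Emit:
step_arm --moves '[{"rx":0,"ry":0,"rz":0,"dx":4,"dy":0,"dz":0,"gripper":-1},{"rx":0,"ry":0,"rz":0,"dx":4,"dy":0,"dz":0,"gripper":-1}]'

```text
clock: 5.15
tcp_pos: [0.5217, -0.0398, 0.0827]
orientation: [3.141, -0.08, -0.0]
contact_force: [0.2, -0.5, 0.1]
grip_width: 0.0
gripper_force: 0.0
```

```bash
python3 st.py
```

```text
5.15 [ 0.5217 -0.0398  0.0827] x [ 0.999 -0.051 -0.   ] z [-0. -0. -1.] F [ 0.16 -0.45  0.12] 2.3659704573285306e-05
in incubator frame [-0.1471  0.0383  0.0827] q [ 0.25  0.44 -0.36  2.02  0.23  0.72 -1.87]
```

The force doesn't show the 2–3 N that the tray needs, so I'll look.

```bash
python3 - <<'E'
from bench import r
import cv2,numpy as np
s=r.grab_frame('side');w=r.grab_frame('wrist')
a=cv2.resize(s[170:330,230:420],(475,400),interpolation=cv2.INTER_CUBIC)
b=cv2.resize(w,(320,240));b=np.vstack([b,np.zeros((160,320,3),np.uint8)])
cv2.imwrite('pics/c2.png',np.hstack([a,b]))
E
```

```text
(no output)
```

View pics/c2.png

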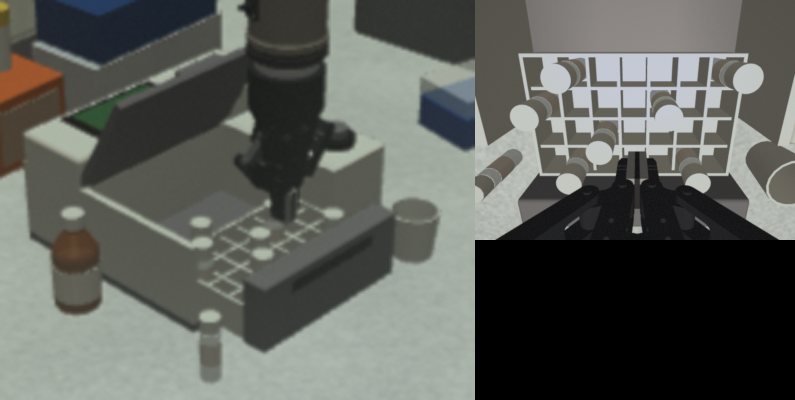

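The side view shows the fingers beyond the front block, over the grid, with the tip at about (346,258). The tray hasn't moved. I'll check the tip geometry against the calibration.

```bash
python3 - <<'E'
from fit import *
for z in(.04,.06,.08,.1,.12,.14):print(z,pr('side',(.522,-.04,z)),pr('top',(.522,-.04,z)))
P=np.array([W(p,f(p)) for n,u,f in obs if n=='side']);
c=r.camera_info('wrist');print({k:np.round(v,3).tolist() for k,v in c.items()})
q=lambda P:cv2.projectPoints(np.float64(P).reshape(-1,1,3),np.float64(c['rvec']),np.float64(c['tvec']),np.float64(c['mtx']),None)[0].reshape(-1,2).round(0).tolist()
print('wrist: tip',q((.522,-.04,.06)),'block rear top L,R',q([W(p,(-.1-p[3],.14,.088)),W(p,(-.1-p[3],-.06,.088))]),'cup',q((.465,-.191,.055)),'grid rear',q([W(p,(-.1-p[3]+.118,.135,.05)),W(p,(-.1-p[3]+.118,-.055,.05))]))
t=r.grab_frame('top');a=cv2.resize(t[150:310,260:430],(595,560),interpolation=cv2.INTER_CUBIC);cv2.imwrite('pics/t3.png',a)
E
```

```text
0.04 [[342.43678998 274.3292631 ]] [[330.95824984 264.57258874]]
0.06 [[342.56291166 267.78418788]] [[331.0925066  264.00519186]]
0.08 [[342.69073454 261.15082956]] [[331.23043996 263.42225691]]
0.1 [[342.82029326 254.4273898 ]] [[331.37220304 262.82313676]]
0.12 [[342.95162342 247.6120211 ]] [[331.51795759 262.20714785]]
0.14 [[343.0847616  240.70282507]] [[331.66787459 261.57356757]]
{'mtx': [[421.739, 0.0, 323.947], [0.0, 421.739, 236.788], [0.0, 0.0, 1.0]], 'rvec': [-1.991, 2.093, 0.353], 'tvec': [-0.015, 0.497, 0.421]}
wrist: tip [[321.0, 285.0]] block rear top L,R [[81.0, 399.0], [552.0, 399.0]] cup [[625.0, 369.0]] grid rear [[89.0, 104.0], [544.0, 105.0]]
```

View pics/t3.png

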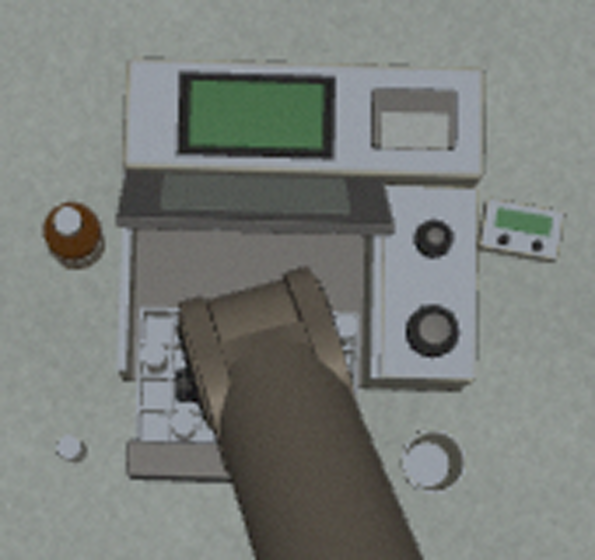

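The top view shows only the arm over the tray: the block is still out, at rows 440–478. I'll locate the fingertip by differencing the side image against the first one.

```bash
python3 - <<'E'
from fit import *
a=cv2.imread('pics/side0.png').astype(int);b=r.grab_frame('side').astype(int)
m=np.abs(a-b).sum(2)>60
for y in range(236,275,2):
    x=np.where(m[y,320:375])[0]+320
    print(y,(x.min(),x.max(),len(x)) if len(x) else None, end='; ')
w=r.grab_frame('wrist').sum(2)
print()
for y in range(250,400,10):
    x=np.where(w[y,270:390]<130)[0]+270
    print(y,(x.min(),x.max(),len(x)) if len(x) else None, end='; ')
c=r.camera_info('wrist');R=cv2.Rodrigues(np.float64(c['rvec']))[0];print('\ncam',-R.T@np.ravel(c['tvec']),'fwd',R[2])
E
```

```text
236 (np.int64(325), np.int64(356), 32); 238 (np.int64(326), np.int64(355), 30); 240 (np.int64(328), np.int64(353), 26); 242 (np.int64(330), np.int64(350), 21); 244 (np.int64(332), np.int64(349), 18); 246 (np.int64(336), np.int64(345), 10); 248 (np.int64(338), np.int64(349), 12); 250 (np.int64(338), np.int64(349), 12); 252 (np.int64(338), np.int64(348), 11); 254 (np.int64(338), np.int64(348), 11); 256 (np.int64(339), np.int64(348), 10); 258 (np.int64(342), np.int64(346), 5); 260 None; 262 None; 264 None; 266 None; 268 None; 270 None; 272 None; 274 None; 
250 None; 260 None; 270 None; 280 None; 290 None; 300 None; 310 (np.int64(320), np.int64(328), 9); 320 (np.int64(290), np.int64(358), 39); 330 (np.int64(285), np.int64(362), 46); 340 (np.int64(284), np.int64(364), 47); 350 (np.int64(283), np.int64(365), 47); 360 (np.int64(280), np.int64(368), 56); 370 (np.int64(273), np.int64(375), 92); 380 (np.int64(270), np.int64(389), 110); 390 (np.int64(270), np.int64(389), 111); 
cam [ 0.60536847 -0.04525701  0.23425684] fwd [-0.32905425  0.01521384 -0.94418845]
```

```bash
python3 - <<'E'
from fit import *
cw=r.camera_info('wrist')
for sv,wv in(((344,258.5),(324,304)),((346,258.5),(328,304)),((344,257),(324,308))):
    Pm=[np.float64(c['mtx'])@np.hstack([cv2.Rodrigues(np.float64(c['rvec']))[0],np.reshape(c['tvec'],(3,1))]) for c in(C['side'],cw)]
    X=cv2.triangulatePoints(Pm[0],Pm[1],np.float64(sv).reshape(2,1),np.float64(wv).reshape(2,1)).ravel();print(X[:3]/X[3])
w=r.grab_frame('wrist')
o=r.get_obs();print(o['tcp_pos'],np.round(o['contact_force'],2),np.round(o['moment'],2),np.round(o['tau'],2))
cv2.imwrite('pics/w4.png',w)
E
```

```text
[ 0.52286084 -0.04373467  0.08518546]
[ 0.52043038 -0.04701282  0.08412952]
[ 0.52322317 -0.04390558  0.08938174]
[ 0.52136896 -0.03986493  0.08278351] [0.39 0.32 0.85] [-0.03 -0.03  0.02] [-1.000e-02 -4.834e+01 -3.180e+00 -2.032e+01  1.000e-02 -0.000e+00
 -0.000e+00]
```

View pics/w4.png

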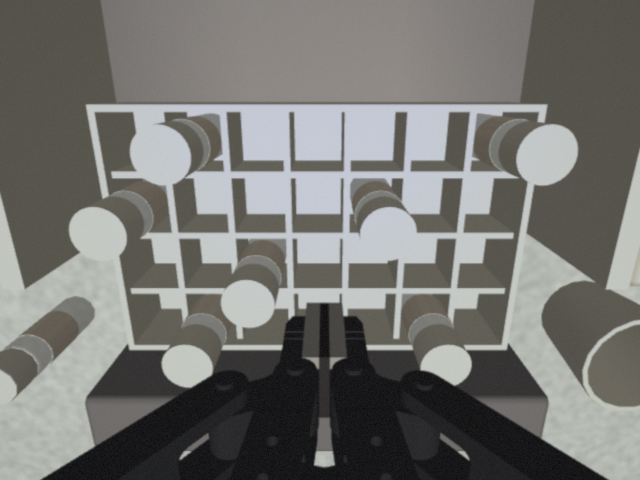

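The wrist view shows the block's rear top edge at row 398, from column 88 to 547, which matches the fit. The shut fingertips at (324,304) sit near TCP height, so they passed just over the block. I'll go back up and over, then come down lower in front of it.

Emit:
step_arm --moves '[{"rx":0,"ry":0,"rz":0,"dx":0,"dy":0,"dz":-25,"gripper":-1},{"rx":0,"ry":0,"rz":0,"dx":0,"dy":0,"dz":-25,"gripper":-1},{"rx":0,"ry":0,"rz":0,"dx":-24,"dy":0,"dz":0,"gripper":-1},{"rx":0,"ry":0,"rz":0,"dx":-24,"dy":0,"dz":0,"gripper":-1},{"rx":0,"ry":0,"rz":0,"dx":-24,"dy":0,"dz":0,"gripper":-1},{"rx":0,"ry":0,"rz":0,"dx":-24,"dy":0,"dz":0,"gripper":-1},{"rx":0,"ry":0,"rz":0,"dx":0,"dy":0,"dz":0,"gripper":-1},{"rx":0,"ry":0,"rz":0,"dx":0,"dy":0,"dz":15,"gripper":-1},{"rx":0,"ry":0,"rz":0,"dx":0,"dy":0,"dz":15,"gripper":-1},{"rx":0,"ry":0,"rz":0,"dx":0,"dy":0,"dz":15,"gripper":-1},{"rx":0,"ry":0,"rz":0,"dx":0,"dy":0,"dz":15,"gripper":-1},{"rx":0,"ry":0,"rz":0,"dx":0,"dy":0,"dz":0,"gripper":-1}]'

```text
clock: 6.95
tcp_pos: [0.4248, -0.0348, 0.0713]
orientation: [-3.14, 0.079, 0.005]
contact_force: [0.1, -0.3, -0.1]
grip_width: -0.0001
gripper_force: 0.0
```

```bash
python3 st.py
```

```text
6.95 [ 0.4248 -0.0348  0.0713] x [ 0.999 -0.05  -0.003] z [-0.003  0.    -1.   ] F [ 0.08 -0.33 -0.07] -0.00013573779856200245
in incubator frame [-0.2442  0.0385  0.0713] q [ 0.27  0.33 -0.39  2.23  0.22  0.61 -1.9 ]
```

Emit:
step_arm --moves '[{"rx":0,"ry":0,"rz":0,"dx":0,"dy":0,"dz":13,"gripper":-1},{"rx":0,"ry":0,"rz":0,"dx":0,"dy":0,"dz":13,"gripper":-1},{"rx":0,"ry":0,"rz":0,"dx":0,"dy":0,"dz":0,"gripper":-1}]'

```text
clock: 7.32
tcp_pos: [0.4249, -0.035, 0.0458]
orientation: [-3.141, 0.079, 0.003]
contact_force: [-0.5, 0.2, 0.7]
grip_width: 0.0002
gripper_force: 0.0
```

```bash
python3 st.py; python3 - <<'E'
from fit import *
b=r.grab_frame('side')
t=r.get_obs()['tcp_pos']
for z in(0,.02,.04,.06):print(z,pr('side',(t[0],t[1],z)).round(1))
cv2.imwrite('pics/s5.png',cv2.resize(b[190:330,280:440],(640,560),interpolation=cv2.INTER_CUBIC))
E
```

```text
7.325 [ 0.4249 -0.035   0.0458] x [ 0.999 -0.05  -0.002] z [-0.002  0.    -1.   ] F [-0.55  0.19  0.72] 0.00020800314376297134
in incubator frame [-0.244   0.0383  0.0458] q [ 0.25  0.38 -0.36  2.25  0.26  0.55 -1.93]
0 [[370.6 302.3]]
0.02 [[371.  295.7]]
0.04 [[371.3 289.1]]
0.06 [[371.6 282.4]]
```

View pics/s5.png

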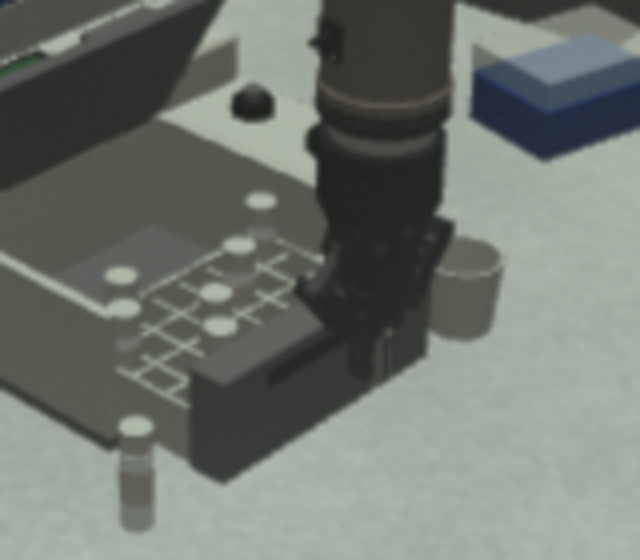

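The side view shows the fingertips in front of the block's face, with the tip at about (374,285), which is z ≈ 0.05. Now I'll push.

Emit:
step_arm --moves '[{"rx":0,"ry":0,"rz":0,"dx":8,"dy":0,"dz":0,"gripper":-1},{"rx":0,"ry":0,"rz":0,"dx":8,"dy":0,"dz":0,"gripper":-1},{"rx":0,"ry":0,"rz":0,"dx":8,"dy":0,"dz":0,"gripper":-1},{"rx":0,"ry":0,"rz":0,"dx":8,"dy":0,"dz":0,"gripper":-1},{"rx":0,"ry":0,"rz":0,"dx":8,"dy":0,"dz":0,"gripper":-1}]'

```text
clock: 8.0
tcp_pos: [0.4661, -0.0371, 0.0468]
orientation: [3.14, -0.08, -0.0]
contact_force: [-2.9, -1.3, 1.3]
grip_width: -0.0
gripper_force: 1.2
```

Contact at about 3 N, so the tray is sliding.

Emit:
step_arm --moves '[{"rx":0,"ry":0,"rz":0,"dx":8,"dy":0,"dz":0,"gripper":-1},{"rx":0,"ry":0,"rz":0,"dx":8,"dy":0,"dz":0,"gripper":-1},{"rx":0,"ry":0,"rz":0,"dx":8,"dy":0,"dz":0,"gripper":-1},{"rx":0,"ry":0,"rz":0,"dx":8,"dy":0,"dz":0,"gripper":-1},{"rx":0,"ry":0,"rz":0,"dx":8,"dy":0,"dz":0,"gripper":-1},{"rx":0,"ry":0,"rz":0,"dx":8,"dy":0,"dz":0,"gripper":-1},{"rx":0,"ry":0,"rz":0,"dx":5,"dy":0,"dz":0,"gripper":-1}]'

```text
clock: 8.88
tcp_pos: [0.5192, -0.0398, 0.0468]
orientation: [-3.141, 0.08, -0.0]
contact_force: [-1.5, -0.5, 2.3]
grip_width: 0.0001
gripper_force: 1.1
```

Emit:
step_arm --moves '[{"rx":0,"ry":0,"rz":0,"dx":3,"dy":0,"dz":0,"gripper":-1},{"rx":0,"ry":0,"rz":0,"dx":2,"dy":0,"dz":0,"gripper":-1}]'

```text
clock: 9.12
tcp_pos: [0.5237, -0.0399, 0.0467]
orientation: [-3.141, 0.08, 0.0]
contact_force: [-2.6, -0.3, 0.8]
grip_width: -0.0
gripper_force: 1.0
```

```bash
python3 st.py
```

```text
9.125 [ 0.5237 -0.0399  0.0467] x [ 0.999 -0.051 -0.   ] z [-0.  0. -1.] F [-2.59 -0.26  0.81] -1.2616857053079572e-05
in incubator frame [-0.1452  0.0383  0.0467] q [ 0.23  0.5  -0.34  2.03  0.27  0.65 -1.91]
```

Emit:
step_arm --moves '[{"rx":0,"ry":0,"rz":0,"dx":2,"dy":0,"dz":0,"gripper":-1},{"rx":0,"ry":0,"rz":0,"dx":2,"dy":0,"dz":0,"gripper":-1}]'

```text
clock: 9.38
tcp_pos: [0.5276, -0.0402, 0.0468]
orientation: [3.141, -0.08, -0.0]
contact_force: [-1.8, 0.3, 0.8]
grip_width: -0.0
gripper_force: 1.0
```

Emit:
step_arm --moves '[{"rx":0,"ry":0,"rz":0,"dx":1.5,"dy":0,"dz":0,"gripper":-1},{"rx":0,"ry":0,"rz":0,"dx":0,"dy":0,"dz":0,"gripper":-1}]'

```text
clock: 9.62
tcp_pos: [0.5294, -0.0402, 0.0468]
orientation: [-3.141, 0.08, -0.001]
contact_force: [-1.2, -0.7, -0.3]
grip_width: -0.0001
gripper_force: 0.5
```

Emit:
step_arm --moves '[{"rx":0,"ry":0,"rz":0,"dx":1.5,"dy":0,"dz":0,"gripper":-1},{"rx":0,"ry":0,"rz":0,"dx":0,"dy":0,"dz":0,"gripper":-1}]'

```text
clock: 9.88
tcp_pos: [0.5294, -0.0402, 0.0466]
orientation: [3.14, -0.079, -0.004]
contact_force: [-4.7, -0.3, 3.5]
grip_width: -0.0004
gripper_force: 2.7
```

Emit:
step_arm --moves '[{"rx":0,"ry":0,"rz":0,"dx":2,"dy":0,"dz":0,"gripper":-1},{"rx":0,"ry":0,"rz":0,"dx":2,"dy":0,"dz":0,"gripper":-1},{"rx":0,"ry":0,"rz":0,"dx":0,"dy":0,"dz":0,"gripper":-1},{"rx":0,"ry":0,"rz":0,"dx":0,"dy":0,"dz":0,"gripper":-1}]'

```text
clock: 10.38
tcp_pos: [0.5291, -0.0403, 0.0458]
orientation: [3.139, -0.079, -0.016]
contact_force: [-15.7, 1.7, 10.2]
grip_width: 0.0
gripper_force: 7.8
```

```bash
python3 st.py
```

```text
10.375 [ 0.5291 -0.0403  0.0458] x [ 0.999 -0.05  -0.01 ] z [-0.01  -0.001 -1.   ] F [-15.74   1.72  10.16] 4.9204971297672655e-05
in incubator frame [-0.1397  0.0382  0.0458] q [ 0.23  0.51 -0.34  2.01  0.27  0.67 -1.9 ]
```

The tray is against its stop, with 16 N at the expected position. Next I'll retreat, rise and pass over the cover to behind its raised edge.

Emit:
step_arm --moves '[{"rx":0,"ry":0,"rz":0,"dx":-10,"dy":0,"dz":0,"gripper":-1},{"rx":0,"ry":0,"rz":0,"dx":-20,"dy":0,"dz":0,"gripper":-1},{"rx":0,"ry":0,"rz":0,"dx":-15,"dy":0,"dz":0,"gripper":-1},{"rx":0,"ry":0,"rz":0,"dx":0,"dy":0,"dz":-30,"gripper":-1},{"rx":0,"ry":0,"rz":0,"dx":0,"dy":0,"dz":-40,"gripper":-1},{"rx":0,"ry":0,"rz":0,"dx":0,"dy":0,"dz":-40,"gripper":-1},{"rx":0,"ry":0,"rz":0,"dx":0,"dy":0,"dz":-40,"gripper":-1},{"rx":0,"ry":0,"rz":0,"dx":0,"dy":0,"dz":-40,"gripper":-1},{"rx":0,"ry":0,"rz":0,"dx":0,"dy":0,"dz":-40,"gripper":-1},{"rx":0,"ry":0,"rz":0,"dx":0,"dy":0,"dz":-30,"gripper":-1},{"rx":0,"ry":0,"rz":0,"dx":0,"dy":0,"dz":0,"gripper":-1}]'

```text
clock: 11.75
tcp_pos: [0.4913, -0.0381, 0.3095]
orientation: [3.14, -0.08, 0.01]
contact_force: [-0.1, 0.6, -0.6]
grip_width: 0.0004
gripper_force: 0.0
```

```bash
python3 st.py
```

```text
11.75 [ 0.4913 -0.0381  0.3095] x [ 0.999 -0.051  0.006] z [ 0.006 -0.001 -1.   ] F [-0.07  0.63 -0.62] 0.0003556610295000816
in incubator frame [-0.1776  0.0386  0.3095] q [ 0.34  0.12 -0.43  1.85  0.06  1.18 -1.72]
```

Emit:
step_arm --moves '[{"rx":0,"ry":0,"rz":0,"dx":40,"dy":0,"dz":0,"gripper":-1},{"rx":0,"ry":0,"rz":0,"dx":40,"dy":0,"dz":0,"gripper":-1},{"rx":0,"ry":0,"rz":0,"dx":40,"dy":0,"dz":0,"gripper":-1},{"rx":0,"ry":0,"rz":0,"dx":40,"dy":0,"dz":0,"gripper":-1},{"rx":0,"ry":0,"rz":0,"dx":43,"dy":0,"dz":0,"gripper":-1},{"rx":0,"ry":0,"rz":0,"dx":0,"dy":0,"dz":30,"gripper":-1},{"rx":0,"ry":0,"rz":0,"dx":0,"dy":0,"dz":30,"gripper":-1},{"rx":0,"ry":0,"rz":0,"dx":0,"dy":0,"dz":25,"gripper":-1},{"rx":0,"ry":0,"rz":0,"dx":0,"dy":0,"dz":0,"gripper":-1}]'

```text
clock: 12.88
tcp_pos: [0.6905, -0.0486, 0.2183]
orientation: [3.14, -0.079, -0.009]
contact_force: [-0.1, -0.6, 0.2]
grip_width: -0.0002
gripper_force: 0.0
```

```bash
python3 st.py; python3 - <<'E'
import numpy as np
for a in np.arange(1.06,-.01,-.106): print(round(a,3),np.round([.035-.12*np.cos(a)+.01*np.sin(a)+.010,.1+.12*np.sin(a)+.01*np.cos(a)-.004],4))
E
```

```text
12.875 [ 0.6905 -0.0486  0.2183] x [ 0.999 -0.05  -0.006] z [-0.006  0.    -1.   ] F [-0.15 -0.65  0.16] -0.00015132464333365047
in incubator frame [0.0219 0.0381 0.2183] q [ 0.24  0.54 -0.38  1.49  0.21  1.16 -1.8 ]
1.06 [-0.0049  0.2056]
0.954 [-0.0163  0.1997]
0.848 [-0.0269  0.1926]
0.742 [-0.0367  0.1845]
0.636 [-0.0456  0.1753]
0.53 [-0.0535  0.1653]
0.424 [-0.0603  0.1545]
0.318 [-0.0659  0.143 ]
0.212 [-0.0702  0.131 ]
0.106 [-0.0733  0.1186]
0.0 [-0.075  0.106]
```

Emit:
step_arm --moves '[{"rx":0,"ry":0,"rz":0,"dx":-9,"dy":0,"dz":4,"gripper":-1},{"rx":0,"ry":0,"rz":0,"dx":-9,"dy":0,"dz":4,"gripper":-1},{"rx":0,"ry":0,"rz":0,"dx":-9,"dy":0,"dz":4.5,"gripper":-1},{"rx":0,"ry":0,"rz":0,"dx":-6,"dy":0,"dz":3,"gripper":-1},{"rx":0,"ry":0,"rz":0,"dx":-5.5,"dy":0,"dz":3,"gripper":-1}]'

```text
clock: 13.5
tcp_pos: [0.6543, -0.0466, 0.204]
orientation: [3.14, -0.08, 0.003]
contact_force: [1.0, 0.6, 2.6]
grip_width: -0.0001
gripper_force: 1.1
```

Emit:
step_arm --moves '[{"rx":0,"ry":0,"rz":0,"dx":-5,"dy":0,"dz":3.5,"gripper":-1},{"rx":0,"ry":0,"rz":0,"dx":-5.5,"dy":0,"dz":3.5,"gripper":-1}]'

```text
clock: 13.75
tcp_pos: [0.6434, -0.046, 0.1963]
orientation: [3.141, -0.08, 0.001]
contact_force: [1.0, -0.6, 3.1]
grip_width: -0.0
gripper_force: 1.0
```

```bash
python3 st.py
```

```text
13.75 [ 0.6434 -0.046   0.1963] x [ 0.999 -0.051  0.001] z [ 0.001 -0.    -1.   ] F [ 0.96 -0.64  3.1 ] -2.9622734898763282e-05
in incubator frame [-0.0253  0.0383  0.1963] q [ 0.26  0.48 -0.39  1.64  0.21  1.06 -1.81]
```

Contact. I'll follow the arc down.

Emit:
step_arm --moves '[{"rx":0,"ry":0,"rz":0,"dx":-5.5,"dy":0,"dz":5,"gripper":-1},{"rx":0,"ry":0,"rz":0,"dx":-5,"dy":0,"dz":5,"gripper":-1},{"rx":0,"ry":0,"rz":0,"dx":-4.5,"dy":0,"dz":5,"gripper":-1},{"rx":0,"ry":0,"rz":0,"dx":-4.5,"dy":0,"dz":5,"gripper":-1},{"rx":0,"ry":0,"rz":0,"dx":-4,"dy":0,"dz":5,"gripper":-1},{"rx":0,"ry":0,"rz":0,"dx":-4,"dy":0,"dz":5,"gripper":-1},{"rx":0,"ry":0,"rz":0,"dx":-3.5,"dy":0,"dz":5.5,"gripper":-1},{"rx":0,"ry":0,"rz":0,"dx":-3.5,"dy":0,"dz":5.5,"gripper":-1}]'

```text
clock: 14.75
tcp_pos: [0.6087, -0.0443, 0.1549]
orientation: [3.141, -0.08, -0.0]
contact_force: [-0.5, 0.5, 0.9]
grip_width: -0.0
gripper_force: 0.9
```

```bash
python3 st.py
```

```text
14.75 [ 0.6087 -0.0443  0.1549] x [ 0.999 -0.051 -0.   ] z [-0. -0. -1.] F [-0.54  0.49  0.89] -1.413173279430018e-05
in incubator frame [-0.06    0.0383  0.1549] q [ 0.27  0.47 -0.39  1.76  0.22  0.95 -1.83]
```

Emit:
step_arm --moves '[{"rx":0,"ry":0,"rz":0,"dx":-3,"dy":0,"dz":6,"gripper":-1},{"rx":0,"ry":0,"rz":0,"dx":-3,"dy":0,"dz":6,"gripper":-1},{"rx":0,"ry":0,"rz":0,"dx":-2,"dy":0,"dz":6,"gripper":-1},{"rx":0,"ry":0,"rz":0,"dx":-2,"dy":0,"dz":6,"gripper":-1},{"rx":0,"ry":0,"rz":0,"dx":-1.5,"dy":0,"dz":6,"gripper":-1},{"rx":0,"ry":0,"rz":0,"dx":-1.5,"dy":0,"dz":6,"gripper":-1},{"rx":0,"ry":0,"rz":0,"dx":-1,"dy":0,"dz":5,"gripper":-1}]'

```text
clock: 15.62
tcp_pos: [0.5949, -0.0436, 0.1139]
orientation: [3.141, -0.079, -0.0]
contact_force: [-0.5, -0.1, 1.7]
grip_width: 0.0
gripper_force: 0.8
```

Emit:
step_arm --moves '[{"rx":0,"ry":0,"rz":0,"dx":0,"dy":0,"dz":3,"gripper":-1},{"rx":0,"ry":0,"rz":0,"dx":0,"dy":0,"dz":2,"gripper":-1}]'

```text
clock: 15.88
tcp_pos: [0.595, -0.0436, 0.1091]
orientation: [3.141, -0.08, -0.0]
contact_force: [-1.3, 0.1, 1.5]
grip_width: -0.0004
gripper_force: 0.8
```

```bash
python3 st.py
```

```text
15.875 [ 0.595  -0.0436  0.1091] x [ 0.999 -0.051 -0.   ] z [-0. -0. -1.] F [-1.34  0.12  1.54] -0.000366867025474324
in incubator frame [-0.0737  0.0383  0.1091] q [ 0.26  0.51 -0.38  1.83  0.24  0.85 -1.86]
```

Emit:
step_arm --moves '[{"rx":0,"ry":0,"rz":0,"dx":0,"dy":0,"dz":2,"gripper":-1},{"rx":0,"ry":0,"rz":0,"dx":0,"dy":0,"dz":2,"gripper":-1}]'

```text
clock: 16.12
tcp_pos: [0.5951, -0.0436, 0.1053]
orientation: [3.141, -0.08, 0.0]
contact_force: [-1.1, 0.6, 2.3]
grip_width: -0.0002
gripper_force: 0.8
```

Emit:
step_arm --moves '[{"rx":0,"ry":0,"rz":0,"dx":0,"dy":0,"dz":2,"gripper":-1},{"rx":0,"ry":0,"rz":0,"dx":0,"dy":0,"dz":0,"gripper":-1}]'

```text
clock: 16.38
tcp_pos: [0.5952, -0.0435, 0.1031]
orientation: [-3.141, 0.079, -0.0]
contact_force: [-0.6, -0.1, 0.5]
grip_width: 0.0003
gripper_force: 0.0
```

Emit:
step_arm --moves '[{"rx":0,"ry":0,"rz":0,"dx":0,"dy":0,"dz":2,"gripper":-1},{"rx":0,"ry":0,"rz":0,"dx":0,"dy":0,"dz":0,"gripper":-1}]'

```text
clock: 16.62
tcp_pos: [0.5952, -0.0435, 0.1016]
orientation: [3.14, -0.08, 0.001]
contact_force: [-1.9, 0.7, 4.1]
grip_width: -0.0001
gripper_force: 2.0
```

Emit:
step_arm --moves '[{"rx":0,"ry":0,"rz":0,"dx":0,"dy":0,"dz":2,"gripper":-1},{"rx":0,"ry":0,"rz":0,"dx":0,"dy":0,"dz":0,"gripper":-1}]'

```text
clock: 16.88
tcp_pos: [0.5953, -0.0436, 0.1015]
orientation: [3.14, -0.08, 0.001]
contact_force: [-7.8, -0.4, 19.5]
grip_width: 0.0
gripper_force: 9.5
```

The cover is closed: 19 N with no further travel. I'll rise and move over the start button.

Emit:
step_arm --moves '[{"rx":0,"ry":0,"rz":0,"dx":0,"dy":0,"dz":-20,"gripper":-1},{"rx":0,"ry":0,"rz":0,"dx":0,"dy":0,"dz":-30,"gripper":-1},{"rx":0,"ry":0,"rz":0,"dx":-4,"dy":30,"dz":0,"gripper":-1},{"rx":0,"ry":0,"rz":0,"dx":-4,"dy":30,"dz":0,"gripper":-1},{"rx":0,"ry":0,"rz":0,"dx":-4,"dy":30,"dz":0,"gripper":-1},{"rx":0,"ry":0,"rz":0,"dx":-4,"dy":30,"dz":0,"gripper":-1},{"rx":0,"ry":0,"rz":0,"dx":0,"dy":30,"dz":0,"gripper":-1},{"rx":0,"ry":0,"rz":0,"dx":0,"dy":0,"dz":0,"gripper":-1}]'

```text
clock: 17.88
tcp_pos: [0.5711, -0.196, 0.1496]
orientation: [3.139, -0.087, 0.001]
contact_force: [-0.5, 0.7, 0.6]
grip_width: 0.0002
gripper_force: 0.0
```

```bash
python3 st.py; python3 - <<'E'
from fit import *
s=r.grab_frame('side');w=r.grab_frame('wrist')
a=cv2.resize(s[190:330,230:430],(400,280),interpolation=cv2.INTER_CUBIC);b=cv2.resize(w,(400,300))[:280]
t=cv2.resize(r.grab_frame('top')[160:300,260:430],(364,300),interpolation=cv2.INTER_CUBIC)
cv2.imwrite('pics/f6.png',np.vstack([np.hstack([a,b]),np.hstack([t,np.zeros((300,436,3),np.uint8)])]))
c=r.camera_info('wrist');print(cv2.projectPoints(np.float64([W(p,(-.09,-.112,p[5])),W(p,(-.012,-.112,p[6]))]),np.float64(c['rvec']),np.float64(c['tvec']),np.float64(c['mtx']),None)[0].reshape(-1,2))
E
```

```text
17.875 [ 0.5711 -0.196   0.1496] x [ 0.998 -0.056  0.   ] z [ 0.    -0.002 -1.   ] F [-0.47  0.73  0.64] 0.0002325238403893481
in incubator frame [-0.09   -0.1152  0.1496] q [ 0.5   0.46 -0.36  1.78  0.2   0.93 -1.57]
[[324.17247606 280.88446177]
 [324.51063654 106.83980326]]
```

View pics/f6.png

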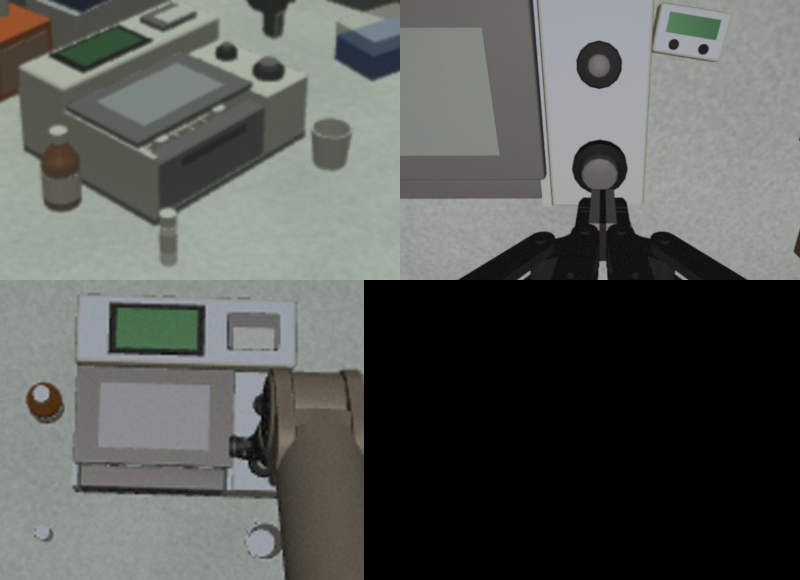

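The view shows the tray flush, the cover closed and the bystanders in place. In the wrist image the start button is at about (320,275), as predicted. Now I'll descend onto it.

Emit:
step_arm --moves '[{"rx":0,"ry":0,"rz":0,"dx":0,"dy":-4,"dz":10,"gripper":-1},{"rx":0,"ry":0,"rz":0,"dx":0,"dy":0,"dz":10,"gripper":-1},{"rx":0,"ry":0,"rz":0,"dx":0,"dy":0,"dz":10,"gripper":-1},{"rx":0,"ry":0,"rz":0,"dx":0,"dy":0,"dz":5,"gripper":-1},{"rx":0,"ry":0,"rz":0,"dx":0,"dy":0,"dz":0,"gripper":-1}]'

```text
clock: 18.65
tcp_pos: [0.5714, -0.1885, 0.1138]
orientation: [-3.14, 0.08, 0.001]
contact_force: [0.1, -0.1, 0.1]
grip_width: 0.0003
gripper_force: 0.0
```

Emit:
step_arm --moves '[{"rx":0,"ry":0,"rz":0,"dx":0,"dy":0,"dz":3,"gripper":-1},{"rx":0,"ry":0,"rz":0,"dx":0,"dy":0,"dz":2,"gripper":-1},{"rx":0,"ry":0,"rz":0,"dx":0,"dy":0,"dz":0,"gripper":-1}]'

```text
clock: 19.02
tcp_pos: [0.5721, -0.1887, 0.1096]
orientation: [3.14, -0.08, 0.001]
contact_force: [-1.4, 0.9, 3.2]
grip_width: 0.0002
gripper_force: 1.4
```

Emit:
step_arm --moves '[{"rx":0,"ry":0,"rz":0,"dx":0,"dy":0,"dz":2,"gripper":-1},{"rx":0,"ry":0,"rz":0,"dx":0,"dy":0,"dz":2,"gripper":-1},{"rx":0,"ry":0,"rz":0,"dx":0,"dy":0,"dz":0,"gripper":-1}]'

```text
clock: 19.4
tcp_pos: [0.5721, -0.1887, 0.1074]
orientation: [3.14, -0.08, 0.001]
contact_force: [-5.6, 1.0, 17.7]
grip_width: 0.0001
gripper_force: 9.0
```

Emit:
step_arm --moves '[{"rx":0,"ry":0,"rz":0,"dx":0,"dy":0,"dz":2,"gripper":-1},{"rx":0,"ry":0,"rz":0,"dx":0,"dy":0,"dz":1,"gripper":-1},{"rx":0,"ry":0,"rz":0,"dx":0,"dy":0,"dz":0,"gripper":-1}]'

```text
clock: 19.77
tcp_pos: [0.5723, -0.1887, 0.1069]
orientation: [3.139, -0.08, 0.002]
contact_force: [-13.5, 2.4, 36.6]
grip_width: -0.0
gripper_force: 18.8
```

The button hit its hard stop after about 6 mm, with the spring's force before it. I'll release, rise clear and check.

Emit:
step_arm --moves '[{"rx":0,"ry":0,"rz":0,"dx":0,"dy":0,"dz":-10,"gripper":-1},{"rx":0,"ry":0,"rz":0,"dx":0,"dy":0,"dz":-20,"gripper":-1},{"rx":0,"ry":0,"rz":0,"dx":0,"dy":0,"dz":-40,"gripper":-1},{"rx":0,"ry":0,"rz":0,"dx":0,"dy":0,"dz":-40,"gripper":-1},{"rx":0,"ry":0,"rz":0,"dx":0,"dy":0,"dz":-20,"gripper":-1},{"rx":0,"ry":0,"rz":0,"dx":0,"dy":0,"dz":0,"gripper":-1},{"rx":0,"ry":0,"rz":0,"dx":0,"dy":0,"dz":0,"gripper":-1}]'

```text
clock: 20.65
tcp_pos: [0.5709, -0.1885, 0.2312]
orientation: [-3.14, 0.08, 0.003]
contact_force: [-1.2, -0.4, 0.1]
grip_width: 0.0003
gripper_force: 0.0
```

```bash
python3 st.py; python3 - <<'E'
from bench import r
print(r.hand_in())
E
```

```text
20.65 [ 0.5709 -0.1885  0.2312] x [ 0.999 -0.051 -0.002] z [-0.002  0.    -1.   ] F [-1.16 -0.37  0.06] 0.00032722883682018296
in incubator frame [-0.0905 -0.1077  0.2312] q [ 0.51  0.38 -0.38  1.71  0.16  1.09 -1.54]
the job is handed in; nothing more can be done
None
```

The tray is home, the cover closed and the start button pressed and released; I handed in at 20.65 s with no verdict shown, and one risk: on the first pass the fingers crossed just above the tray block with the reported grasp point at about 79 mm, inside the height range of the "taken between the fingers" rule.

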